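# Straighten a contour gauge with the fingertips and lock it

### The arm

A 6-joint arm with a two-finger parallel gripper is mounted at the origin on a cart in front of the work surface, level with it; the furniture and walls round the work are solid. World frame = base frame: x ahead of the robot, y to its left, z up, the work surface at z = 0. Lengths are in m, angles in rad, forces in N, time in s.
With the tool pointing down it reaches from about 0.325 to 0.775 m from the base axis. Payload 5.5 kg.
Tool frame: the origin (TCP) lies midway between the tips of the shut fingers; the grasp point (between the pads) lies 19 mm behind it; z points along the fingers, y is the line along which they close (so a half turn about z gives the same grasp; the last joint's range is limited). The gripper opens to 88 mm and grips with 3 to 60 N. Pads are 20 mm wide; open, the fingers measure 115 mm over their backs; the gripper's body (75 mm by 178 mm) begins 61 mm behind the grasp point.
Start: joints at [-1.394, 0.091, 1.231, -0, 1.82, -0.057], TCP at [0.139, -0.584, 0.223] pointing down, gripper open.
Joint ranges: [-2.87, 2.87], [-0.86, 2.18], [0.17, 2.46], [-1.51, 4.65], [0.06, 2.69], [-2.65, 2.65]. Speed limits (rad/s): [2.57, 2.57, 3.01, 3.14, 3.14, 3.14].

### API

Orientations are given as [roll, pitch, yaw] about the fixed x, y, z axes, in that order (R = Rz(yaw) Ry(pitch) Rx(roll)).
In Python, from bench import env, optics, hand_in gives the robot as it stands.
- The arm moves only by the tool drive_tool, never from a script. Its argument "targets" is a list of rows, each an object of numbers: "x", "y", "z": the shift along the tool's x, y, z each as a share of 0.25 m, from -1 to 1; "spin": the turn about the tool's z as a share of 360 degrees, from -1 to 1; "claw": the opening, from -1 (shut) to 1 (fully open). A call has 1 to 8 rows; each row is the pose to reach, as a shift and turn from the pose commanded when the call began, along the tool's axes at that moment, turning the shorter way round; what a row does not reach only later rows make up. A row lasts 1/12 s, in which the tool goes at most 41.7 mm and 7.16 degrees, less where a joint would pass 70% of its speed; a pose out of reach is approached as far as the arm can. A call with a number of a shift or a turn outside -1 to 1 is refused whole. A call with a gripper value outside its range is refused whole. The fingers move at their own pace and stop on an object; "force" is the grip in N (left out, the last holds). Time passes only in rows, so rows that repeat a pose let the fingers close. It gives the time, the measured TCP pose, the force, the opening and the grip force at its end, in the units of the state.
- env.observe(): the state, without advancing time (a new reading comes with each control period).
- optics.grab_frame(name): name is "scene" or "top"; returns a dict with "pixels" (420x560x3 uint8, red, green, blue), "depth" (420x560 float32, m along the optical axis (not along the pixel's ray), 0 where there is no reading), "K" (3x3 intrinsics, pixels), "R" (3x3) and "t" (3): a world point X has camera coordinates R X + t. Camera axes: x right, y down, z forward; pixel columns grow to the right and rows downward; lengths in m; the calibration is good to about 2 mm. A picture is of the moment at which its call begins.
- hand_in(): hands the job in; it is judged then, once.
The state is a dict: "clock": time; "q": joint angles; "qvel": joint speeds; "joint_efforts": joint torques, N m; "tcp_pos": TCP position; "eef_rot": TCP orientation; "contact_force": force on the tool from outside, world axes, zero at the start; "wrist_torque": the same for the moment, N m; "finger_gap": finger opening in m; "gripper_force": force on a finger pad.
Only numpy, scipy, OpenCV 4.12 (cv2) and the standard library are available. Lean on these libraries where they do the work, as an engineer would, in place of code of your own. Each camera call takes 0.05 s, during which the arm holds its last target. There are 200 camera calls.

### The job

The contour gauge held in the vice still shows its last profile. Work along its top edge with the fingertips, pressing the steel leaves lightly down until every one is flush with the blue frame; then press the raised red lock lever at its free end fully down. Push only: pull no leaf up, do not bear down hard, and leave the watch, tin and pocket tool where they are.

Things in the scene. Friction and masses are not known exactly. Their poses are not given: they have to be found in the camera images.
- gauge: Blue contour gauge, fixed upright by one end in a steel vice (jaw tops 18 mm below the gauge's top edge). Frame 172 mm long, 16 mm thick; top edge 98 mm above the bench. Its 18 upright steel leaves slide up and down in a 99 mm row between the side bars. Origin: middle of the row, on the top edge. x: across the thickness; y: along the row, from the vice to the free end with the red lever; z: up.
- lever_pad (a point): Middle of the top face of the red lever's thumb pad (18 x 18 mm), 36 mm along the lever from its pivot. The pivot lies at x 0, y +74.5, z -15 mm in the gauge's frame; the lever turns about the gauge's x axis and is 45 mm long. With the lever down the pad's top is 10 mm below the frame's top edge.
- lock_lever (a joint): Red lock lever at the free end: 0 = fully down, level, pointing away from the vice (locked, a stop); found raised, 0.4 to 0.65 rad, its tip up to 18 mm above the frame's top edge. It stays where it is left (friction 0.06 N m, about 2 N at the pad) and does not change how the leaves slide.
- leaf01 (a joint): Leaf 1 of 18, counted from the vice; its middle is at y -46.8 mm of the gauge. Value: how far its top stands proud of the frame's top edge (m); 0 = flush, a stop. Each leaf is 5.5 mm wide along the row, 8 mm thick, with a tapered nose (thin strips that move as one), found 4 to 20 mm up; it stays where it is left, takes about 1.2 N to slide, and its polished sides are slippery.
- leaf02 (a joint): Leaf 2 of 18, counted from the vice; its middle is at y -41.2 mm of the gauge. Value: how far its top stands proud of the frame's top edge (m); 0 = flush, a stop.
- leaf03 (a joint): Leaf 3 of 18, counted from the vice; its middle is at y -35.8 mm of the gauge. Value: how far its top stands proud of the frame's top edge (m); 0 = flush, a stop.
- leaf04 (a joint): Leaf 4 of 18, counted from the vice; its middle is at y -30.2 mm of the gauge. Value: how far its top stands proud of the frame's top edge (m); 0 = flush, a stop.
- leaf05 (a joint): Leaf 5 of 18, counted from the vice; its middle is at y -24.7 mm of the gauge. Value: how far its top stands proud of the frame's top edge (m); 0 = flush, a stop.
- leaf06 (a joint): Leaf 6 of 18, counted from the vice; its middle is at y -19.2 mm of the gauge. Value: how far its top stands proud of the frame's top edge (m); 0 = flush, a stop.
- leaf07 (a joint): Leaf 7 of 18, counted from the vice; its middle is at y -13.7 mm of the gauge. Value: how far its top stands proud of the frame's top edge (m); 0 = flush, a stop.
- leaf08 (a joint): Leaf 8 of 18, counted from the vice; its middle is at y -8.2 mm of the gauge. Value: how far its top stands proud of the frame's top edge (m); 0 = flush, a stop.
- leaf09 (a joint): Leaf 9 of 18, counted from the vice; its middle is at y -2.8 mm of the gauge. Value: how far its top stands proud of the frame's top edge (m); 0 = flush, a stop.
- leaf10 (a joint): Leaf 10 of 18, counted from the vice; its middle is at y +2.8 mm of the gauge. Value: how far its top stands proud of the frame's top edge (m); 0 = flush, a stop.
- leaf11 (a joint): Leaf 11 of 18, counted from the vice; its middle is at y +8.2 mm of the gauge. Value: how far its top stands proud of the frame's top edge (m); 0 = flush, a stop.
- leaf12 (a joint): Leaf 12 of 18, counted from the vice; its middle is at y +13.7 mm of the gauge. Value: how far its top stands proud of the frame's top edge (m); 0 = flush, a stop.
- leaf13 (a joint): Leaf 13 of 18, counted from the vice; its middle is at y +19.2 mm of the gauge. Value: how far its top stands proud of the frame's top edge (m); 0 = flush, a stop.
- leaf14 (a joint): Leaf 14 of 18, counted from the vice; its middle is at y +24.7 mm of the gauge. Value: how far its top stands proud of the frame's top edge (m); 0 = flush, a stop.
- leaf15 (a joint): Leaf 15 of 18, counted from the vice; its middle is at y +30.2 mm of the gauge. Value: how far its top stands proud of the frame's top edge (m); 0 = flush, a stop.
- leaf16 (a joint): Leaf 16 of 18, counted from the vice; its middle is at y +35.8 mm of the gauge. Value: how far its top stands proud of the frame's top edge (m); 0 = flush, a stop.
- leaf17 (a joint): Leaf 17 of 18, counted from the vice; its middle is at y +41.2 mm of the gauge. Value: how far its top stands proud of the frame's top edge (m); 0 = flush, a stop.
- leaf18 (a joint): Leaf 18 of 18, counted from the vice; its middle is at y +46.8 mm of the gauge. Value: how far its top stands proud of the frame's top edge (m); 0 = flush, a stop.
- watch: Watch head, gold case, dark dial, no strap, 52 x 45 x 10 mm, lying loose in front of the gauge. Origin: centre of its underside.
- tin: Round tin with a glass lid, 69 mm across, 20 mm high, loose, in front of the gauge beside the vice. Origin: centre of its underside.
- multitool: Folded black and red pocket tool, 30 x 104 x 16 mm, loose, behind the gauge. Origin: centre of its underside.

How it is judged:
On the way:
1. all leaves pressed flush while the lock lever is still up (value of joint each of leaf01, leaf02, leaf03, leaf04, leaf05, leaf06, leaf07, leaf08, leaf09, leaf10, leaf11, leaf12, leaf13, leaf14, leaf15, leaf16, leaf17, leaf18 below 0.0025 m and value of joint lock_lever above 0.2 rad), for 0.1 s.
At the end, for the whole second after the job is handed in: Each of the 18 leaves stands less than 2.5 mm proud of the frame, the lock lever is within 0.10 rad of fully down, and watch, tin and pocket tool are within 20 mm of where they were (value of joint each of leaf01, leaf02, leaf03, leaf04, leaf05, leaf06, leaf07, leaf08, leaf09, leaf10, leaf11, leaf12, leaf13, leaf14, leaf15, leaf16, leaf17, leaf18 below 0.0025 m and value of joint lock_lever below 0.1 rad and distance of each of watch, tin, multitool from where it was at the start of the episode below 0.02 m); the robot touches nothing.
It fails at once if a leaf is pulled up out of the gauge (more than 28 mm proud) (value of joint any of leaf01, leaf02, leaf03, leaf04, leaf05, leaf06, leaf07, leaf08, leaf09, leaf10, leaf11, leaf12, leaf13, leaf14, leaf15, leaf16, leaf17, leaf18 above 0.028 m).
It fails at once if the gauge is borne down on hard (more than 40 N) (contact force between the fingers and gauge above 40 N).
It fails at once if the watch head is lifted or pushed away (more than 20 mm) (distance of watch from where it was at the start of the episode above 0.02 m).
It fails at once if the tin is lifted or pushed away (more than 20 mm) (distance of tin from where it was at the start of the episode above 0.02 m).
It fails at once if the pocket tool is lifted or pushed away (more than 20 mm) (distance of multitool from where it was at the start of the episode above 0.02 m).
It also fails if it takes over 64 s, if anything falls off the work surface, if the arm or the gripper's body presses on something with over 40 N, if the wrist force passes 120 N, or if a joint passes its speed limit or range.

## Working session

There is one attempt and no reset: what is moved stays moved. The work goes in short steps, Python scripts to look and compute and a tool call to move; the robot and the scene stay as the last step left them, time stands still between calls to the robot, and variables do not carry over. Pictures are saved under pics/ and viewed, at most 10 in all, crops included, and the job is handed in when it is done.

Besides the shell and the picture viewer there is one more tool, called after ">>>" by a JSON object that holds its "api" and its "payload", one argument or row to a line. drive_tool: Moves the arm, as the interface text tells. Its arguments: {"type":"object","properties":{"targets":{"type":"array"},"force":{"type":"number"}},"required":["targets"]}

```bash
mkdir -p pics; python3 - <<'E'
from bench import env, optics
import cv2, numpy as np
print(env.observe())
for n in ("scene","top"):
    f=optics.grab_frame(n); np.savez(f"{n}0.npz",**f)
    cv2.imwrite(f"pics/{n}0.png",f["pixels"][:,:,::-1]); print(n,f["K"],f["R"],f["t"])
E
```

```text
{'clock': 0.0, 'q': array([-1.39373060e+00,  9.18562166e-02,  1.23187453e+00, -4.61909922e-06,
        1.81980623e+00, -5.66965728e-02]), 'qvel': array([0.00097349, 0.00037187, 0.00174813, 0.00115492, 0.00101624,
       0.00033737]), 'joint_efforts': array([-1.10772220e-03, -4.46468139e+01, -4.06442893e+01,  6.98742899e-02,
        2.96040787e-02, -1.49441257e-04]), 'tcp_pos': array([ 0.13892953, -0.5833869 ,  0.22151488]), 'eef_rot': array([-3.13965120e+00, -1.05705668e-04,  2.33761068e-01]), 'contact_force': array([-0.27900599,  1.54450222,  0.58405812]), 'wrist_torque': array([0.02980857, 0.06302413, 0.03672527]), 'gripper_force': 0.0, 'finger_gap': 0.08732381490366437}
scene [[514.61561885   0.         268.65429276]
 [  0.         514.61561885 205.97617876]
 [  0.           0.           1.        ]] [[-0.89619332 -0.44365408 -0.00293169]
 [-0.33273163  0.6764686  -0.65702352]
 [ 0.29347436 -0.58784462 -0.75386438]] [0.41363653 0.24707924 0.74478213]
top [[440.18812375   0.         281.99768338]
 [  0.         440.18812375 205.76393535]
 [  0.           0.           1.        ]] [[-0.02563334 -0.99948685 -0.01920861]
 [-0.98003961  0.02891464 -0.19668834]
 [ 0.19714282  0.01378342 -0.98027788]] [-0.01787798  0.49495392  0.86361527]
```

View pics/scene0.png

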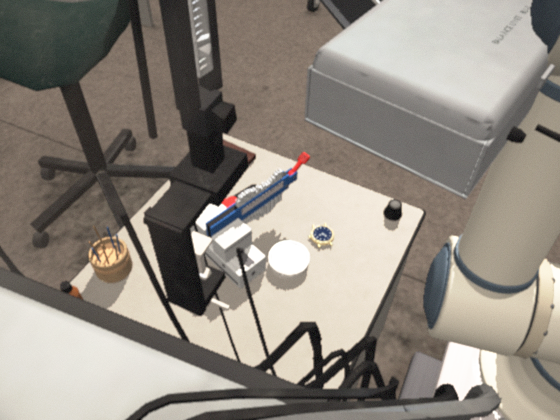

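View pics/top0.png

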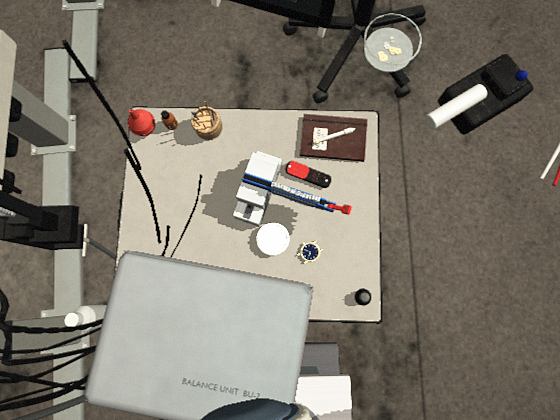

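The scene view shows the gauge running from the vice (210,230) to the red lever (305,160). In the top view the row runs from about (245,180) to the lever at (345,209). Next I'll enlarge both and print depth points.

```bash
cat > h.py <<'E'
import numpy as np, cv2
def load(n): return dict(np.load(n))
def world(f,u,v,z=None):
    "pixel -> world point by depth"
    if z is None: z=float(f["depth"][int(round(v)),int(round(u))])
    c=np.linalg.inv(f["K"])@[u,v,1]*z
    return f["R"].T@(c-f["t"])
def at_h(f,u,v,h):
    "pixel -> world point on plane z=h"
    d=f["R"].T@np.linalg.inv(f["K"])@[u,v,1]; C=-f["R"].T@f["t"]
    return C+d*(h-C[2])/d[2]
def proj(f,X):
    c=f["R"]@np.asarray(X)+f["t"]; p=f["K"]@c; return p[:2]/p[2]
E
python3 - <<'E'
from h import *
np.set_printoptions(precision=3,suppress=True)
s=load("scene0.npz");t=load("top0.npz")
print("cams",-s["R"].T@s["t"],-t["R"].T@t["t"])
for u,v in [(274,239),(310,252),(308,174),(345,209),(265,165),(250,210),(200,280),(290,280),(40,230),(90,70),(130,180),(200,200),(205,120),(335,140),(125,115),(378,315),(60,200),(240,400)]: print("top",u,v,world(t,u,v))
for u,v in [(305,160),(260,200),(235,215),(195,60),(180,250),(210,165),(215,225),(240,250),(30,350),(400,60),(140,150),(250,320)]: print("scene",u,v,world(s,u,v))
a=s["pixels"][140:250,190:330,::-1]; b=t["pixels"][140:230,230:360,::-1]
cv2.imwrite("pics/sc.png",cv2.resize(a,(700,550),interpolation=cv2.INTER_CUBIC))
cv2.imwrite("pics/tc.png",cv2.resize(b,(780,540),interpolation=cv2.INTER_CUBIC))
E
```

```text
cams [0.234 0.454 0.725] [ 0.314 -0.044  0.944]
top 274 239 [ 0.429 -0.012  0.018]
top 310 252 [ 0.401 -0.088  0.009]
top 308 174 [ 0.57  -0.09   0.016]
top 345 209 [ 0.472 -0.154  0.108]
top 265 165 [0.574 0.001 0.08 ]
top 250 210 [ 0.314 -0.044  0.944]
top 200 280 [0.33  0.044 0.507]
top 290 280 [ 0.328 -0.044  0.494]
top 40 230 [0.392 0.234 0.46 ]
top 90 70 [ 1.099  0.633 -0.457]
top 130 180 [0.571 0.305 0.005]
top 200 200 [0.522 0.149 0.   ]
top 205 120 [0.693 0.132 0.039]
top 335 140 [ 0.647 -0.152  0.013]
top 125 115 [ 0.945  0.518 -0.497]
top 378 315 [ 0.267 -0.224  0.001]
top 60 200 [ 0.636  0.704 -0.455]
top 240 400 [0.22  0.006 0.51 ]
scene 305 160 [ 0.466 -0.151  0.106]
scene 260 200 [ 0.503 -0.053  0.082]
scene 235 215 [ 0.522 -0.001  0.089]
scene 195 60 [0.396 0.23  0.547]
scene 180 250 [0.39  0.286 0.424]
scene 210 165 [0.392 0.233 0.462]
scene 215 225 [0.537 0.037 0.096]
scene 240 250 [0.424 0.149 0.236]
scene 30 350 [0.422 0.395 0.44 ]
scene 400 60 [0.295 0.113 0.508]
scene 140 150 [ 1.233 -0.539 -0.505]
scene 250 320 [ 0.438  0.113 -0.001]
```

View pics/sc.png

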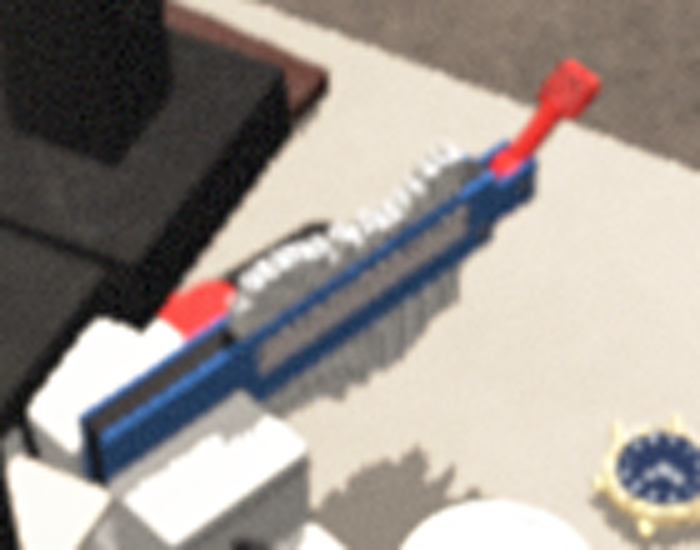

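View pics/tc.png

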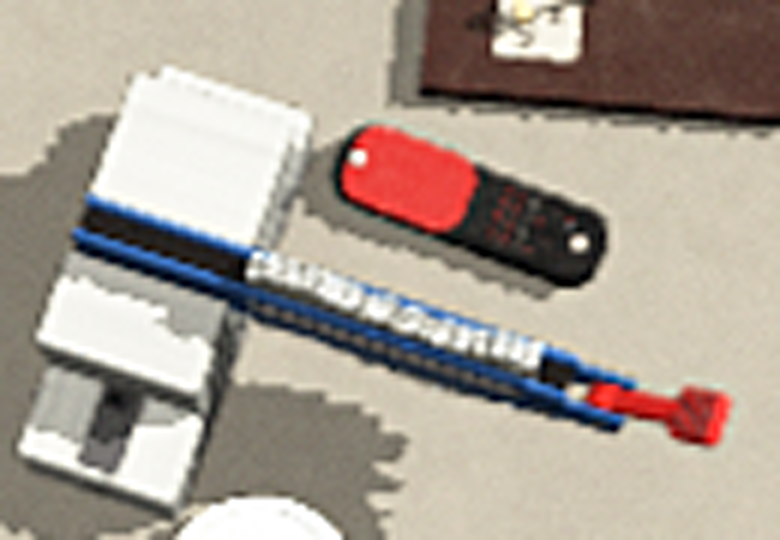

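The crops show the frame's vice end centred near crop (84,218) and its lever end near (626,405) in the top view. The lever pad is near (700,415), and the leaf row runs from (250,265) to (545,355). Next I'll compute the gauge pose, check it against the 172 mm length, and get the extents of the overhead box.

```bash
python3 - <<'E'
from h import *
np.set_printoptions(precision=4,suppress=True)
s=load("scene0.npz");t=load("top0.npz")
A=at_h(t,230+84/6,140+218/6,.098);B=at_h(t,230+626/6,140+405/6,.098)
print("ends",A,B,np.linalg.norm(B-A))
L1=at_h(t,230+248/6,140+263/6,.098+.01);L2=at_h(t,230+548/6,140+355/6,.098+.01);print("row",L1,L2,np.linalg.norm(L2-L1),(L1+L2)/2)
def cloud(f):
    v,u=np.nonzero(f["depth"]>0); z=f["depth"][v,u]
    c=(np.linalg.inv(f["K"])@np.stack([u,v,np.ones_like(u)]))*z
    return (f["R"].T@(c-f["t"][:,None])).T, f["pixels"][v,u].astype(int)
for n,f in (("top",t),("scene",s)):
    P,c=cloud(f)
    m=(c[:,2]>c[:,0]*1.5)&(c[:,2]>60)&(P[:,2]>.085)&(P[:,2]<.106)&(abs(P[:,0]-.5)<.15)&(abs(P[:,1]+.05)<.15)
    (cx,cy),wh,an=cv2.minAreaRect(P[m,:2].astype(np.float32)); print(n,"blue",m.sum(),cx,cy,wh,an,np.median(P[m,2]),P[m,2].max())
    q=P[m,:2]; vx,vy,x0,y0=cv2.fitLine(q.astype(np.float32),cv2.DIST_HUBER,0,.01,.01).ravel(); print(vx,vy,x0,y0)
    r=(c[:,0]>130)&(c[:,1]<90)&(c[:,2]<90)&(P[:,2]>.085)&(P[:,1]<-.1)&(abs(P[:,0]-.47)<.05)
    print("red",r.sum(),P[r].min(0),P[r].max(0))
    b=(P[:,2]>.13)&(P[:,2]<.9)
    for zz in np.arange(.15,.9,.05):
        k=b&(abs(P[:,2]-zz)<.025)&(P[:,0]>.1)&(P[:,0]<.8)&(P[:,1]<.35)
        if k.sum()>5: print("  z%.2f"%zz,k.sum(),np.percentile(P[k],1,axis=0)[:2],np.percentile(P[k],99,axis=0)[:2])
E
```

```text
ends [0.5464 0.0419 0.098 ] [ 0.4779 -0.1343  0.098 ] 0.1889944116114436
row [ 0.5268 -0.0126  0.108 ] [ 0.4932 -0.1089  0.108 ] 0.10201119726803523 [ 0.51   -0.0608  0.108 ]
top blue 308 0.5143768191337585 -0.045397162437438965 (0.1907779723405838, 0.01686886139214039) 69.38519287109375 0.09825938713070875 0.10277851522358981
0.33044747 0.9438244 0.5045496 -0.057887092
red 146 [ 0.4315 -0.3622  0.0878] [ 0.4872 -0.1228  0.4454]
  z0.15 194 [0.2753 0.117 ] [0.6545 0.286 ]
  z0.20 456 [0.1712 0.1086] [0.6629 0.3025]
  z0.25 820 [0.1626 0.153 ] [0.6713 0.2988]
  z0.30 1029 [0.1647 0.2017] [0.6792 0.2991]
  z0.35 1423 [0.1683 0.2443] [0.687  0.3313]
  z0.40 1100 [0.1768 0.2796] [0.388  0.3228]
  z0.45 7149 [ 0.3799 -0.3588] [0.6736 0.2813]
  z0.50 33403 [ 0.209  -0.2919] [0.645  0.2264]
  z0.55 2047 [ 0.2119 -0.0548] [0.4065 0.2264]
  z0.60 60 [0.3969 0.2   ] [0.4079 0.2038]
scene blue 436 0.5117486715316772 -0.044874340295791626 (0.189711332321167, 0.015571244060993195) 68.84394073486328 0.09552813044495782 0.10005860685459807
0.35851032 0.93352574 0.5234749 -0.000857097
red 137 [ 0.4625 -0.1633  0.0875] [ 0.4871 -0.1256  0.1118]
  z0.15 2354 [0.1015 0.0163] [0.5056 0.2159]
  z0.20 5830 [ 0.1008 -0.0009] [0.6576 0.2773]
  z0.25 3334 [0.1106 0.0215] [0.6638 0.2804]
  z0.30 3413 [0.1145 0.0204] [0.5361 0.2558]
  z0.35 5473 [0.1263 0.0196] [0.4147 0.3145]
  z0.40 7343 [0.145 0.028] [0.4146 0.3201]
  z0.45 21298 [0.1694 0.0332] [0.4158 0.3494]
  z0.50 30875 [ 0.1938 -0.0061] [0.4286 0.2432]
  z0.55 4987 [0.2016 0.0301] [0.4339 0.2432]
  z0.60 953 [0.3947 0.2135] [0.4344 0.2409]
```

```bash
python3 - <<'E'
from h import *
np.set_printoptions(precision=3,suppress=True)
s=load("scene0.npz");t=load("top0.npz")
for u,v in [(313,72),(313,100),(400,110),(400,150),(460,140),(462,183),(480,140),(400,8),(500,60),(540,30),(520,120),(470,200),(440,300),(500,350),(480,270),(530,100),(500,180)]: print("scene",u,v,world(s,u,v))
for u,v in [(120,258),(95,390),(308,285),(295,400),(340,400),(290,412),(320,360),(250,412),(105,300),(30,130),(30,200),(80,30)]: print("top",u,v,world(t,u,v))
E
```

```text
scene 313 72 [0.358 0.126 0.487]
scene 313 100 [0.356 0.127 0.46 ]
scene 400 110 [0.282 0.144 0.488]
scene 400 150 [0.274 0.147 0.454]
scene 460 140 [0.235 0.155 0.486]
scene 462 183 [0.224 0.157 0.45 ]
scene 480 140 [0.221 0.088 0.439]
scene 400 8 [0.318 0.038 0.508]
scene 500 60 [0.229 0.08  0.508]
scene 540 30 [0.208 0.034 0.513]
scene 520 120 [0.196 0.06  0.447]
scene 470 200 [ 0.147 -0.807 -0.5  ]
scene 440 300 [0.194 0.076 0.184]
scene 500 350 [0.109 0.084 0.144]
scene 480 270 [0.168 0.06  0.244]
scene 530 100 [0.195 0.055 0.465]
scene 500 180 [0.188 0.039 0.36 ]
top 120 258 [0.354 0.125 0.506]
top 95 390 [0.231 0.142 0.508]
top 308 285 [ 0.323 -0.062  0.492]
top 295 400 [ 0.105 -0.047 -0.001]
top 340 400 [ 0.105 -0.137  0.003]
top 290 412 [ 0.215 -0.041  0.538]
top 320 360 [ 0.124 -0.124 -0.4  ]
top 250 412 [ 0.22  -0.008  0.556]
top 105 300 [ 0.311  0.552 -0.489]
top 30 130 [ 0.821  0.729 -0.302]
top 30 200 [ 0.65   0.83  -0.499]
top 80 30 [ 1.255  0.678 -0.456]
```

>>> {"api": "drive_tool", "payload": {
  "targets": [
    {"x":0,"y":0,"z":-0.4,"spin":0,"claw":-1},
    {"x":0,"y":0,"z":-0.4,"spin":0,"claw":-1},
    {"x":0,"y":0,"z":-0.4,"spin":0,"claw":-1},
    {"x":0,"y":0,"z":-0.4,"spin":0,"claw":-1}
  ],
  "force": 20
}}

```text
clock: 0.43
tcp_pos: [0.1391, -0.5843, 0.3286]
eef_rot: [3.133, 0.0, 0.234]
contact_force: [0.0, -1.1, 0.6]
finger_gap: 0.0647
gripper_force: 0.0
```

>>> {"api": "drive_tool", "payload": {
  "targets": [
    {"x":0.5,"y":0,"z":-0.4,"spin":0,"claw":-1},
    {"x":0.5,"y":0,"z":-0.4,"spin":0,"claw":-1},
    {"x":0.5,"y":0,"z":-0.4,"spin":0,"claw":-1},
    {"x":0.5,"y":0,"z":-0.4,"spin":0,"claw":-1},
    {"x":0.5,"y":0,"z":-0.4,"spin":0,"claw":-1}
  ]
}}

```text
clock: 0.85
tcp_pos: [0.2649, -0.5534, 0.426]
eef_rot: [3.137, -0.002, 0.239]
contact_force: [-1.5, 1.1, -0.0]
finger_gap: 0.0314
gripper_force: 0.0
```

```bash
python3 - <<'E'
from bench import env
o=env.observe(); print(o["clock"],o["q"].tolist(),o["tcp_pos"].tolist(),o["eef_rot"])
E
```

```text
0.85 [-1.1805212295848098, 0.29378506666745, 0.6257142769270528, 0.001770687414246709, 2.21710636546301, 0.15200287093061357] [0.26494218579255, -0.5533706190733324, 0.42600510182248835] [ 3.13687569e+00 -2.14721312e-03  2.39347203e-01]
```

>>> {"api": "drive_tool", "payload": {
  "targets": [
    {"x":0.5,"y":-0.7,"z":0,"spin":0,"claw":-1},
    {"x":0.5,"y":-0.7,"z":0,"spin":0,"claw":-1},
    {"x":0.5,"y":-0.7,"z":0,"spin":0,"claw":-1},
    {"x":0.5,"y":-0.7,"z":0,"spin":0,"claw":-1},
    {"x":0.5,"y":-0.7,"z":0,"spin":0,"claw":-1},
    {"x":0.5,"y":-0.7,"z":0,"spin":0,"claw":-1}
  ]
}}

```text
clock: 1.35
tcp_pos: [0.3428, -0.3511, 0.4227]
eef_rot: [-3.141, -0.001, 0.238]
contact_force: [0.5, 0.1, 0.4]
finger_gap: 0.0005
gripper_force: 0.0
```

```bash
python3 - <<'E'
from bench import env,optics
import cv2,numpy as np
o=env.observe(); print(o["clock"],o["q"].tolist(),o["tcp_pos"].tolist(),o["eef_rot"])
f=optics.grab_frame("scene");np.savez("scene1.npz",**f);g=optics.grab_frame("top");np.savez("top1.npz",**g)
cv2.imwrite("pics/two1.png",cv2.resize(np.vstack([f["pixels"],g["pixels"]])[:,:,::-1],(400,600)))
E
```

```text
1.35 [-0.8677706173268931, -0.0609903078454874, 1.017077387313251, 0.001668398020658487, 2.185398267027102, 0.465522544430034] [0.34275949504508085, -0.35112338548015776, 0.422700629464027] [-3.14107730e+00 -1.26640722e-03  2.38464966e-01]
```

View pics/two1.png

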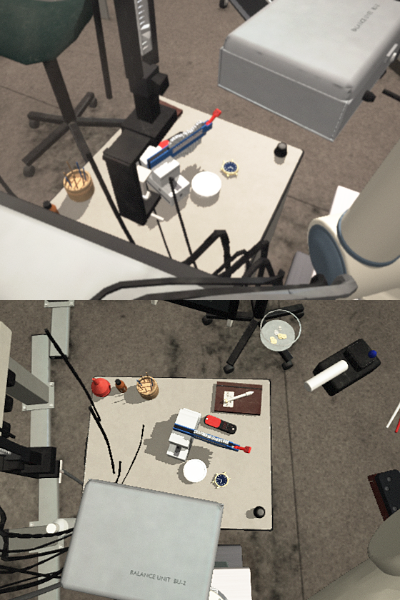

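The picture shows the balance unit (box) hanging in mid-air in front of the robot, between the base and the gauge. The arm is at the lower right, clear of it. I'll fit the arm's link lengths and check the clearance.

```bash
cat > arm.py <<'E'
import numpy as np
from scipy.optimize import least_squares
D=[([-1.39373,.0918562,1.2318745],[.13892953,-.5833869,.22151488]),
([-1.1805212,.293785,.6257143],[.2649422,-.5533706,.4260051]),([-.8677706,-.0609903,1.0170774],[.3427595,-.3511234,.4227006])]
def fk(p,q):
    L2,L3,h,lat,a=p; q1,q2,q3=q
    r=a+L2*np.sin(q2)+L3*np.sin(q2+q3); z=h+L2*np.cos(q2)+L3*np.cos(q2+q3)
    return np.array([r*np.cos(q1)-lat*np.sin(q1),r*np.sin(q1)+lat*np.cos(q1),z])
f=lambda p:np.concatenate([fk(p,q)-x for q,x in D])
s=least_squares(f,[.45,.55,.0,.03,0]); P=s.x
def ik(x):
    return least_squares(lambda q:fk(P,q)-np.asarray(x),[np.arctan2(x[1],x[0]),0,1.2]).x
if __name__=="__main__":
    np.set_printoptions(precision=4,suppress=True)
    print(P,np.abs(s.fun).max())
    for x in [(.525,-.015,.1),(.51,-.06,.1),(.49,-.105,.1),(.472,-.155,.1),(.472,-.155,.2),(.51,-.06,.2),(.45,-.3,.3)]:
        q=ik(x); L2,L3,h,lat,a=P
        e=np.array([L2*np.sin(q[1]),L2*np.cos(q[1])]); w=e+L3*np.array([np.sin(q[1]+q[2]),np.cos(q[1]+q[2])])
        print(x,q,"elbow rz(above shoulder)",e,"wrist",w)
E
python3 arm.py; python3 - <<'E'
from h import *
np.set_printoptions(precision=3,suppress=True)
s=load("scene1.npz");g=load("top1.npz")
# arm surface points (scene bottom right, top bottom right)
for k,(u,v) in {"cap":(462,340),"up1":(500,300),"up2":(530,200),"up3":(520,340)}.items(): print(k,world(s,u,v))
for u,v in [(540,335),(550,380),(540,400)]: print("top",world(g,u,v))
E
```

```text
[ 0.39    0.5585 -0.2927  0.0343  0.0446] 0.022778016812832647
(0.525, -0.015, 0.1) [-0.094  -0.2038  1.7553] elbow rz(above shoulder) [-0.0789  0.382 ] wrist [0.4795 0.3927]
(0.51, -0.06, 0.1) [-0.184  -0.2344  1.7813] elbow rz(above shoulder) [-0.0906  0.3794] wrist [0.4678 0.3927]
(0.49, -0.105, 0.1) [-0.2796 -0.2671  1.8083] elbow rz(above shoulder) [-0.1029  0.3762] wrist [0.4554 0.3927]
(0.472, -0.155, 0.1) [-0.3864 -0.2785  1.8176] elbow rz(above shoulder) [-0.1072  0.375 ] wrist [0.451  0.3927]
(0.472, -0.155, 0.2) [-0.3864 -0.2477  1.6119] elbow rz(above shoulder) [-0.0956  0.3781] wrist [0.451  0.4927]
(0.51, -0.06, 0.2) [-0.184  -0.2056  1.5766] elbow rz(above shoulder) [-0.0796  0.3818] wrist [0.4678 0.4927]
(0.45, -0.3, 0.3) [-0.6515 -0.0641  1.2621] elbow rz(above shoulder) [-0.025   0.3892] wrist [0.4952 0.5927]
cap [0.162 0.13  0.206]
up1 [0.151 0.128 0.294]
up2 [-0.024 -0.889 -0.499]
up3 [0.122 0.148 0.274]
top [ 0.286 -0.193  0.666]
top [ 0.265 -0.183  0.689]
top [ 0.253 -0.182  0.678]
```

```bash
sed -i 's/L2,L3,h,lat,a=p; q1/L2,L3,h,lat,a=p; q1/; s/r=a+L2\*np.sin(q2)+L3\*np.sin(q2+q3); z=h+L2\*np.cos(q2)+L3\*np.cos(q2+q3)/r=L2*np.sin(q2)+L3*np.sin(q2+q3+a); z=h+L2*np.cos(q2)+L3*np.cos(q2+q3+a)/; s/L3\*np.array(\[np.sin(q\[1\]+q\[2\]),np.cos(q\[1\]+q\[2\])\])/L3*np.array([np.sin(q[1]+q[2]+a),np.cos(q[1]+q[2]+a)])/' arm.py; python3 arm.py
python3 - <<'E'
from h import *
np.set_printoptions(precision=3,suppress=True)
q1=-.868
fw=np.array([np.cos(q1),np.sin(q1)]);la=np.array([-fw[1],fw[0]])
for n in("top1.npz","scene1.npz"):
    f=load(n);v,u=np.nonzero(f["depth"]>0);z=f["depth"][v,u]
    P=(f["R"].T@((np.linalg.inv(f["K"])@np.stack([u,v,np.ones_like(u)]))*z-f["t"][:,None])).T
    m=(u>430)&(P[:,2]>.1) if n[0]=="t" else (u>425)&(v>170)&(P[:,2]>.1)
    P=P[m]; r=P[:,:2]@fw; l=P[:,:2]@la
    for a in np.arange(-.2,.7,.05):
        k=(r>a)&(r<=a+.05)
        if k.sum()>20: print(n,"fwd %.2f"%a,k.sum(),"lat",l[k].min(),l[k].max(),"z",P[k,2].min(),P[k,2].max())
E
```

```text
[ 0.3769  0.5655 -0.1926  0.0343  0.1782] 0.0003235973310700968
(0.525, -0.015, 0.1) [-0.094  -0.094   1.6333] elbow rz(above shoulder) [-0.0354  0.3752] wrist [0.5241 0.2926]
(0.51, -0.06, 0.1) [-0.184  -0.1258  1.6627] elbow rz(above shoulder) [-0.0473  0.3739] wrist [0.5124 0.2926]
(0.49, -0.105, 0.1) [-0.2796 -0.1598  1.6935] elbow rz(above shoulder) [-0.06    0.3721] wrist [0.4999 0.2926]
(0.472, -0.155, 0.1) [-0.3864 -0.1717  1.7041] elbow rz(above shoulder) [-0.0644  0.3713] wrist [0.4956 0.2926]
(0.472, -0.155, 0.2) [-0.3864 -0.1854  1.5389] elbow rz(above shoulder) [-0.0695  0.3704] wrist [0.4956 0.3926]
(0.51, -0.06, 0.2) [-0.184  -0.1406  1.4989] elbow rz(above shoulder) [-0.0528  0.3732] wrist [0.5124 0.3926]
(0.45, -0.3, 0.3) [-0.6515 -0.0366  1.2227] elbow rz(above shoulder) [-0.0138  0.3766] wrist [0.5397 0.4926]
top1.npz fwd 0.25 3059 lat 0.06736773247040335 0.08851303734683602 z 0.6140199616246331 0.6879886907359957
top1.npz fwd 0.30 4032 lat 0.06679422841498286 0.09494239208863799 z 0.6310237473379535 0.7004550734818927
top1.npz fwd 0.35 325 lat 0.09304901670078881 
[... 443 characters left out ...]
3 z 0.439645998645348 0.5030597195526915
top1.npz fwd 0.60 90 lat 0.20024309429081993 0.2523773389393146 z 0.4674355513577927 0.47294353538278433
scene1.npz fwd -0.15 2117 lat 0.31359663631570855 0.37169239546443983 z 0.3561689725586321 0.45357001551125625
scene1.npz fwd -0.10 2181 lat 0.10822596986306197 0.34296670137742935 z 0.11833209355478785 0.41886704732385643
scene1.npz fwd -0.05 10093 lat 0.12008050195616413 0.2167700045150563 z 0.12521613590582734 0.42411104382360265
scene1.npz fwd -0.00 5114 lat 0.16320316346065772 0.2887921113287207 z 0.10596308378227766 0.46666193224617236
scene1.npz fwd 0.05 291 lat 0.14943549066114567 0.2047937179850873 z 0.12123240169075629 0.20139181923758642
```

```bash
python3 - <<'E'
from h import *
np.set_printoptions(precision=3,suppress=True)
g=load("top1.npz")
print("TCP pix",proj(g,[.343,-.351,.423]))
cv2.imwrite("pics/t1c.png",cv2.resize(g["pixels"][200:,300:,::-1],(780,660))[:600])
for u,v in [(520,250),(530,270),(550,290),(540,310),(515,290),(545,255)]: print(u,v,world(g,u,v))
E
```

```text
TCP pix [553.835 262.065]
520 250 [ 0.35  -0.266  0.515]
530 270 [ 0.33  -0.264  0.532]
550 290 [ 0.312 -0.272  0.546]
540 310 [ 0.3   -0.209  0.64 ]
515 290 [ 0.309 -0.759 -0.499]
545 255 [ 0.343 -0.272  0.546]
```

View pics/t1c.png

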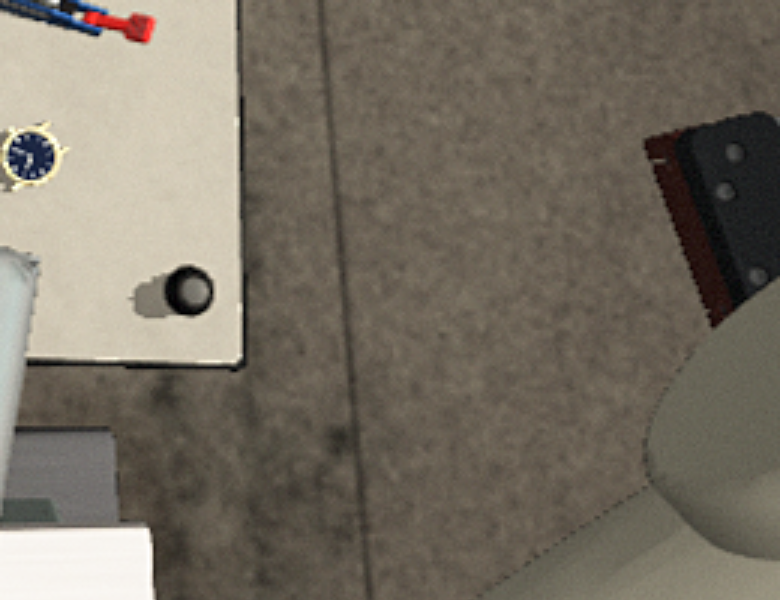

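```bash
python3 - <<'E'
from h import *
np.set_printoptions(precision=3,suppress=True)
f=load("top0.npz");v,u=np.nonzero(f["depth"]>0);z=f["depth"][v,u]
P=(f["R"].T@((np.linalg.inv(f["K"])@np.stack([u,v,np.ones_like(u)]))*z-f["t"][:,None])).T
m=(P[:,2]>.12)&(P[:,1]<-.1)
print(m.sum(),u[m].min(),u[m].max(),v[m].min(),v[m].max(),P[m].min(0),P[m].max(0))
m=(P[:,2]>.2)&(P[:,1]<.2)&(P[:,0]<.45)&(v>240)
print("box",np.percentile(P[m],[.5,50,99.5],axis=0))
print("box at bottom rows",np.percentile(P[m&(v>405)],[1,50,99],axis=0))
m=(P[:,2]>.12)&(P[:,0]>.4)&(P[:,1]<.25);print("over bench",m.sum(),np.percentile(P[m],[0,5,50,95,100],axis=0))
print(u[m].min(),u[m].max(),v[m].min(),v[m].max())
E
```

```text
6600 329 559 0 185 [ 0.43  -0.367  0.439] [ 0.683 -0.1    0.505]
box [[ 0.206 -0.059  0.495]
 [ 0.271  0.046  0.509]
 [ 0.356  0.148  0.559]]
box at bottom rows [[ 0.204 -0.054  0.501]
 [ 0.215  0.02   0.53 ]
 [ 0.221  0.124  0.562]]
over bench 9862 [[ 0.4   -0.367  0.12 ]
 [ 0.406 -0.307  0.345]
 [ 0.538 -0.195  0.47 ]
 [ 0.657  0.217  0.499]
 [ 0.688  0.249  0.585]]
0 559 0 247
```

```bash
python3 - <<'E'
from h import *
np.set_printoptions(precision=3,suppress=True)
t=load("top0.npz");s=load("scene0.npz")
for u,v in [(480,90),(450,110),(520,75),(390,50),(360,60),(402,95),(320,95),(300,15),(340,40),(558,170),(290,260),(200,340)]:
    X=world(t,u,v); p=proj(s,X); d=(s["R"]@X+s["t"])[2]; i=np.round(p).astype(int)
    inn=0<=i[0]<560 and 0<=i[1]<420
    print((u,v),X,"scene pix",p,"depth",d,"seen",s["depth"][i[1],i[0]] if inn else None, s["pixels"][i[1],i[0]] if inn else None,t["pixels"][v,u])
E
```

```text
(480, 90) [ 0.527 -0.256  0.495] scene pix [ 309.673 -118.391] depth 0.6770022946469721 seen None None [252 253 249]
(450, 110) [ 0.504 -0.222  0.495] scene pix [ 314.922 -107.746] depth 0.649640523305612 seen None None [252 253 250]
(520, 75) [ 0.539 -0.298  0.502] scene pix [ 313.591 -134.992] depth 0.6994650913068686 seen None None [17 23 78]
(390, 50) [ 0.607 -0.176  0.446] scene pix [228.671 -67.238] depth 0.690106705439278 seen None None [255 254 209]
(360, 60) [ 1.127 -0.316 -0.501] scene pix [125.733 201.94 ] depth 1.6387705115322309 seen 1.6369467 [111 102  91] [79 72 63]
(402, 95) [ 0.975 -0.446 -0.472] scene pix [187.323 184.378] depth 1.648767435848577 seen 0.37632328 [45 39 37] [19 17 18]
(320, 95) [ 0.971 -0.163 -0.444] scene pix [133.56  243.071] depth 1.4598357484164932 seen 0.5836751 [55 51 45] [70 66 62]
(300, 15) [ 0.648 -0.065  0.463] scene pix [154.017 -54.985] depth 0.6244061659589597 seen None None [13 10 13]
(340, 40) [ 1.207 -0.248 -0.497] scene pix [ 91.948 207.317] depth 1.619543233646333 seen 1.6300156 [102  91  83] [81 74 64]
(558, 170) [ 0.448 -0.36   0.442] scene pix [384.76  -91.182] depth 0.7552102704332453 seen None None [111  27  29]
(290, 260) [ 0.386 -0.045  0.   ] scene pix [319.853 257.277] depth 0.8839695701367882 seen 0.8841491 [239 228 215] [209 204 182]
(200, 340) [0.274 0.044 0.508] scene pix [450.911  23.235] depth 0.41665386685238126 seen 0.41768518 [211 212 205] [188 192 185]
```

>>> {"api": "drive_tool", "payload": {
  "targets": [
    {"x":0.219,"y":-0.589,"z":0.892,"spin":0.095,"claw":-1},
    {"x":0.219,"y":-0.589,"z":0.892,"spin":0.095,"claw":-1},
    {"x":0.219,"y":-0.589,"z":0.892,"spin":0.095,"claw":-1},
    {"x":0.219,"y":-0.589,"z":0.892,"spin":0.095,"claw":-1},
    {"x":0.219,"y":-0.589,"z":0.892,"spin":0.095,"claw":-1},
    {"x":0.219,"y":-0.589,"z":0.892,"spin":0.095,"claw":-1},
    {"x":0.219,"y":-0.589,"z":0.892,"spin":0.095,"claw":-1},
    {"x":0.219,"y":-0.589,"z":0.892,"spin":0.095,"claw":-1}
  ]
}}

```text
clock: 2.12
tcp_pos: [0.3588, -0.1981, 0.1931]
eef_rot: [-3.139, 0.01, -0.362]
contact_force: [-0.8, 0.6, 0.3]
finger_gap: 0.0005
gripper_force: 0.0
```

```bash
cat > st.py <<'E'
from bench import env
import numpy as np
np.set_printoptions(precision=3,suppress=True)
o=env.observe(); print(o["clock"],"q",o["q"],"tcp",o["tcp_pos"],"rot",o["eef_rot"],"eff",o["joint_efforts"],"F",o["contact_force"])
E
python3 st.py; python3 - <<'E'
from bench import optics
from h import *
g=optics.grab_frame("top");np.savez("top2.npz",**g)
cv2.imwrite("pics/top2.png",g["pixels"][:,:,::-1])
np.set_printoptions(precision=3,suppress=True)
f=g;v,u=np.nonzero(f["depth"]>0);z=f["depth"][v,u]
P=(f["R"].T@((np.linalg.inv(f["K"])@np.stack([u,v,np.ones_like(u)]))*z-f["t"][:,None])).T
d=load("top0.npz")["depth"]; ch=(abs(f["depth"]-d)>.03)[v,u]&(P[:,2]>.15)
for a in np.arange(.1,.5,.04):
    k=ch&(P[:,0]>a)&(P[:,0]<=a+.04)
    if k.sum()>10: print("x %.2f"%a,k.sum(),"y",P[k,1].min(),P[k,1].max(),"z",np.percentile(P[k,2],[2,50,98]))
E
```

```text
2.1167 q [-0.588 -0.423  1.742  0.     1.833  1.346] tcp [ 0.359 -0.198  0.193] rot [-3.139  0.01  -0.362] eff [  1.015 -25.328 -41.436   0.183  -0.334   0.459] F [-0.8    0.569  0.309]
x 0.18 3486 y -0.1731837318028686 0.2910251419571554 z [0.477 0.526 0.544]
x 0.22 5565 y -0.20191508230636898 0.30262683694226455 z [0.467 0.526 0.544]
x 0.26 2942 y -0.26691836416419706 0.28957676508437935 z [0.486 0.533 0.561]
x 0.30 7103 y -0.27382577917313655 0.12951529342220738 z [0.293 0.562 0.589]
x 0.34 8982 y -0.2674470904398393 0.10473033839963174 z [0.316 0.58  0.587]
x 0.38 3977 y -0.23823217416225836 0.27987285539658013 z [0.315 0.577 0.59 ]
x 0.42 92 y -0.3395937893991627 0.15859879662596155 z [0.523 0.566 0.576]
```

View pics/top2.png

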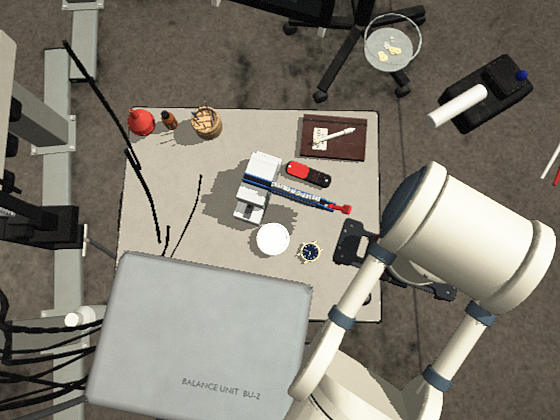

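The arm is at right over the bench corner and the bench objects are untouched. The forearm's left tube, near (320,360), runs right by the unsupported balance unit. I'll go in with short steps and check joint torques for contact.

>>> {"api": "drive_tool", "payload": {
  "targets": [
    {"x":0.024,"y":-0.036,"z":0,"spin":0,"claw":-1},
    {"x":0.048,"y":-0.072,"z":0,"spin":0,"claw":-1},
    {"x":0.072,"y":-0.108,"z":0,"spin":0,"claw":-1},
    {"x":0.096,"y":-0.144,"z":0,"spin":0,"claw":-1},
    {"x":0.096,"y":-0.144,"z":0,"spin":0,"claw":-1}
  ]
}}

```text
clock: 2.58
tcp_pos: [0.3979, -0.1738, 0.2002]
eef_rot: [-3.141, -0.001, -0.362]
contact_force: [0.6, 0.2, -0.5]
finger_gap: 0.0006
gripper_force: 0.0
```

```bash
python3 st.py
```

```text
2.5833 q [-0.491 -0.364  1.685  0.001  1.82   1.442] tcp [ 0.398 -0.174  0.2  ] rot [-3.141 -0.001 -0.362] eff [  0.157 -25.115 -41.201   0.08   -0.182   0.317] F [ 0.613  0.166 -0.531]
```

>>> {"api": "drive_tool", "payload": {
  "targets": [
    {"x":0.024,"y":-0.036,"z":0,"spin":0,"claw":-1},
    {"x":0.048,"y":-0.072,"z":0,"spin":0,"claw":-1},
    {"x":0.072,"y":-0.108,"z":0,"spin":0,"claw":-1},
    {"x":0.096,"y":-0.144,"z":0,"spin":0,"claw":-1},
    {"x":0.096,"y":-0.144,"z":0,"spin":0,"claw":-1}
  ]
}}

```text
clock: 3.0
tcp_pos: [0.4326, -0.148, 0.1993]
eef_rot: [-3.141, 0.0, -0.361]
contact_force: [1.3, 0.9, 0.0]
finger_gap: 0.0004
gripper_force: 0.0
```

```bash
python3 st.py
```

```text
3.0 q [-0.405 -0.299  1.635  0.001  1.805  1.528] tcp [ 0.433 -0.148  0.199] rot [-3.141  0.    -0.361] eff [  0.274 -27.779 -41.228   0.079  -0.184   0.291] F [1.268 0.889 0.022]
```

>>> {"api": "drive_tool", "payload": {
  "targets": [
    {"x":0.04,"y":-0.065,"z":0,"spin":0,"claw":-1},
    {"x":0.08,"y":-0.13,"z":0,"spin":0,"claw":-1},
    {"x":0.08,"y":-0.13,"z":0,"spin":0,"claw":-1}
  ]
}}

```text
clock: 3.25
tcp_pos: [0.4629, -0.1245, 0.1992]
eef_rot: [-3.141, 0.0, -0.361]
contact_force: [-0.4, -0.2, 0.9]
finger_gap: 0.0006
gripper_force: 0.0
```

```bash
python3 st.py
```

```text
3.25 q [-0.334 -0.238  1.585  0.001  1.795  1.597] tcp [ 0.463 -0.125  0.199] rot [-3.141  0.    -0.361] eff [  0.442 -30.289 -41.599   0.103  -0.255   0.448] F [-0.371 -0.193  0.899]
```

>>> {"api": "drive_tool", "payload": {
  "targets": [
    {"x":0.04,"y":-0.065,"z":0,"spin":0,"claw":-1},
    {"x":0.08,"y":-0.13,"z":0,"spin":0,"claw":-1},
    {"x":0.08,"y":-0.13,"z":0,"spin":0,"claw":-1}
  ]
}}

```text
clock: 3.5
tcp_pos: [0.4927, -0.1017, 0.1992]
eef_rot: [-3.141, 0.001, -0.361]
contact_force: [0.3, 0.3, 0.5]
finger_gap: 0.0003
gripper_force: 0.0
```

```bash
python3 st.py; python3 - <<'E'
from bench import optics
from h import *
g=optics.grab_frame("scene");np.savez("scene3.npz",**g)
cv2.imwrite("pics/scene3.png",g["pixels"][:,:,::-1])
E
```

```text
3.5 q [-0.272 -0.173  1.529  0.001  1.786  1.661] tcp [ 0.493 -0.102  0.199] rot [-3.141  0.001 -0.361] eff [  0.545 -33.051 -41.743   0.101  -0.262   0.415] F [0.348 0.318 0.537]
```

View pics/scene3.png

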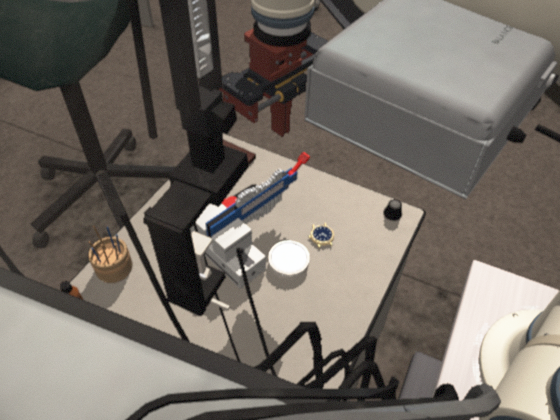

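The scene view shows the shut fingertips near (282,130) hanging above the lever end of the row, with the lever at (305,160) still raised and nothing touched. I'm starting the descent at the leaf 18 end.

>>> {"api": "drive_tool", "payload": {
  "targets": [
    {"x":0,"y":0,"z":0.12,"spin":0,"claw":-1},
    {"x":0,"y":0,"z":0.24,"spin":0,"claw":-1},
    {"x":0,"y":0,"z":0.3,"spin":0,"claw":-1},
    {"x":0,"y":0,"z":0.32,"spin":0,"claw":-1},
    {"x":0,"y":0,"z":0.34,"spin":0,"claw":-1},
    {"x":0,"y":0,"z":0.36,"spin":0,"claw":-1},
    {"x":0,"y":0,"z":0.38,"spin":0,"claw":-1},
    {"x":0,"y":0,"z":0.38,"spin":0,"claw":-1}
  ]
}}

```text
clock: 4.22
tcp_pos: [0.4919, -0.1036, 0.1052]
eef_rot: [3.141, -0.002, -0.364]
contact_force: [-1.0, -2.5, 0.5]
finger_gap: 0.0008
gripper_force: 1.6
```

```bash
python3 st.py
```

```text
4.2167 q [-0.274 -0.166  1.689 -0.001  1.617  1.66 ] tcp [ 0.492 -0.104  0.105] rot [ 3.141 -0.002 -0.364] eff [  1.185 -33.14  -40.159   0.834  -0.104  -0.007] F [-0.984 -2.539  0.477]
```

>>> {"api": "drive_tool", "payload": {
  "targets": [
    {"x":0,"y":0,"z":0.008,"spin":0,"claw":-1},
    {"x":0,"y":0,"z":0.016,"spin":0,"claw":-1},
    {"x":0,"y":0,"z":0.022,"spin":0,"claw":-1},
    {"x":0,"y":0,"z":0.022,"spin":0,"claw":-1}
  ]
}}

```text
clock: 4.55
tcp_pos: [0.4918, -0.1035, 0.0993]
eef_rot: [3.14, -0.001, -0.364]
contact_force: [-0.7, -6.3, 2.2]
finger_gap: 0.0005
gripper_force: 3.4
```

>>> {"api": "drive_tool", "payload": {
  "targets": [
    {"x":0,"y":0,"z":-0.1,"spin":0,"claw":-1},
    {"x":0,"y":-0.064,"z":-0.1,"spin":0,"claw":-1},
    {"x":0,"y":-0.064,"z":-0.08,"spin":0,"claw":-1},
    {"x":0,"y":-0.064,"z":-0.055,"spin":0,"claw":-1},
    {"x":0,"y":-0.064,"z":-0.03,"spin":0,"claw":-1},
    {"x":0,"y":-0.064,"z":-0.01,"spin":0,"claw":-1},
    {"x":0,"y":-0.064,"z":0,"spin":0,"claw":-1},
    {"x":0,"y":-0.064,"z":0,"spin":0,"claw":-1}
  ]
}}

```text
clock: 5.22
tcp_pos: [0.4968, -0.0879, 0.0983]
eef_rot: [-3.142, 0.002, -0.363]
contact_force: [-0.8, 0.2, 1.0]
finger_gap: 0.0008
gripper_force: 0.9
```

```bash
python3 st.py
```

```text
5.2167 q [-0.243 -0.155  1.692  0.     1.607  1.691] tcp [ 0.497 -0.088  0.098] rot [-3.142  0.002 -0.363] eff [ -0.254 -33.049 -39.834  -0.211  -0.192   0.004] F [-0.759  0.225  0.976]
```

>>> {"api": "drive_tool", "payload": {
  "targets": [
    {"x":0,"y":0,"z":-0.1,"spin":0,"claw":-1},
    {"x":0,"y":-0.064,"z":-0.1,"spin":0,"claw":-1},
    {"x":0,"y":-0.064,"z":-0.08,"spin":0,"claw":-1},
    {"x":0,"y":-0.064,"z":-0.055,"spin":0,"claw":-1},
    {"x":0,"y":-0.064,"z":-0.03,"spin":0,"claw":-1},
    {"x":0,"y":-0.064,"z":-0.01,"spin":0,"claw":-1},
    {"x":0,"y":-0.064,"z":0,"spin":0,"claw":-1},
    {"x":0,"y":-0.064,"z":0,"spin":0,"claw":-1}
  ]
}}

```text
clock: 5.88
tcp_pos: [0.5023, -0.0734, 0.0984]
eef_rot: [3.141, 0.002, -0.364]
contact_force: [-1.9, -0.1, 1.9]
finger_gap: 0.0004
gripper_force: 1.1
```

```bash
python3 st.py
```

```text
5.8833 q [-0.212 -0.146  1.684 -0.001  1.606  1.723] tcp [ 0.502 -0.073  0.098] rot [ 3.141  0.002 -0.364] eff [  0.419 -33.315 -39.805   0.28   -0.247   0.004] F [-1.909 -0.074  1.861]
```

>>> {"api": "drive_tool", "payload": {
  "targets": [
    {"x":0,"y":0,"z":-0.1,"spin":0,"claw":-1},
    {"x":0,"y":-0.064,"z":-0.1,"spin":0,"claw":-1},
    {"x":0,"y":-0.064,"z":-0.08,"spin":0,"claw":-1},
    {"x":0,"y":-0.064,"z":-0.055,"spin":0,"claw":-1},
    {"x":0,"y":-0.064,"z":-0.03,"spin":0,"claw":-1},
    {"x":0,"y":-0.064,"z":-0.01,"spin":0,"claw":-1},
    {"x":0,"y":-0.064,"z":0,"spin":0,"claw":-1},
    {"x":0,"y":-0.064,"z":0,"spin":0,"claw":-1}
  ]
}}

```text
clock: 6.55
tcp_pos: [0.508, -0.0584, 0.0984]
eef_rot: [3.141, 0.001, -0.364]
contact_force: [-0.5, -1.7, 1.6]
finger_gap: 0.0007
gripper_force: 1.1
```

```bash
python3 st.py
```

```text
6.55 q [-0.181 -0.136  1.674 -0.     1.605  1.754] tcp [ 0.508 -0.058  0.098] rot [ 3.141  0.001 -0.364] eff [  0.449 -33.831 -39.85    0.291  -0.221   0.004] F [-0.496 -1.654  1.624]
```

>>> {"api": "drive_tool", "payload": {
  "targets": [
    {"x":0,"y":0,"z":-0.1,"spin":0,"claw":-1},
    {"x":0,"y":-0.064,"z":-0.1,"spin":0,"claw":-1},
    {"x":0,"y":-0.064,"z":-0.08,"spin":0,"claw":-1},
    {"x":0,"y":-0.064,"z":-0.055,"spin":0,"claw":-1},
    {"x":0,"y":-0.064,"z":-0.03,"spin":0,"claw":-1},
    {"x":0,"y":-0.064,"z":-0.01,"spin":0,"claw":-1},
    {"x":0,"y":-0.064,"z":0,"spin":0,"claw":-1},
    {"x":0,"y":-0.064,"z":0,"spin":0,"claw":-1}
  ]
}}

```text
clock: 7.22
tcp_pos: [0.5138, -0.0435, 0.0983]
eef_rot: [3.141, 0.001, -0.364]
contact_force: [-0.6, -1.3, 2.7]
finger_gap: 0.0008
gripper_force: 1.6
```

>>> {"api": "drive_tool", "payload": {
  "targets": [
    {"x":0,"y":0,"z":-0.1,"spin":0,"claw":-1},
    {"x":0,"y":-0.064,"z":-0.1,"spin":0,"claw":-1},
    {"x":0,"y":-0.064,"z":-0.08,"spin":0,"claw":-1},
    {"x":0,"y":-0.064,"z":-0.055,"spin":0,"claw":-1},
    {"x":0,"y":-0.064,"z":-0.03,"spin":0,"claw":-1},
    {"x":0,"y":-0.064,"z":-0.01,"spin":0,"claw":-1},
    {"x":0,"y":-0.064,"z":0,"spin":0,"claw":-1},
    {"x":0,"y":-0.064,"z":0,"spin":0,"claw":-1}
  ]
}}

```text
clock: 7.88
tcp_pos: [0.5195, -0.0283, 0.0983]
eef_rot: [3.141, 0.001, -0.363]
contact_force: [-1.2, 0.2, 3.8]
finger_gap: 0.0006
gripper_force: 1.7
```

>>> {"api": "drive_tool", "payload": {
  "targets": [
    {"x":0,"y":0,"z":-0.1,"spin":0,"claw":-1},
    {"x":0,"y":-0.064,"z":-0.1,"spin":0,"claw":-1},
    {"x":0,"y":-0.064,"z":-0.08,"spin":0,"claw":-1},
    {"x":0,"y":-0.064,"z":-0.055,"spin":0,"claw":-1},
    {"x":0,"y":-0.064,"z":-0.03,"spin":0,"claw":-1},
    {"x":0,"y":-0.064,"z":-0.01,"spin":0,"claw":-1},
    {"x":0,"y":-0.064,"z":0,"spin":0,"claw":-1},
    {"x":0,"y":-0.064,"z":0,"spin":0,"claw":-1}
  ]
}}

```text
clock: 8.55
tcp_pos: [0.525, -0.0133, 0.0983]
eef_rot: [3.141, 0.002, -0.363]
contact_force: [-1.1, 1.2, 2.2]
finger_gap: 0.0004
gripper_force: 1.0
```

```bash
python3 st.py
```

```text
8.55 q [-0.09  -0.098  1.639  0.     1.602  1.844] tcp [ 0.525 -0.013  0.098] rot [ 3.141  0.002 -0.363] eff [ -0.298 -35.228 -39.729  -0.22   -0.316   0.006] F [-1.096  1.208  2.222]
```

>>> {"api": "drive_tool", "payload": {
  "targets": [
    {"x":0,"y":0,"z":-0.15,"spin":0,"claw":-1},
    {"x":0,"y":0,"z":-0.3,"spin":0,"claw":-1},
    {"x":0,"y":0.12,"z":-0.4,"spin":0,"claw":-1},
    {"x":0,"y":0.27,"z":-0.4,"spin":0,"claw":-1},
    {"x":0,"y":0.42,"z":-0.4,"spin":0,"claw":-1},
    {"x":0,"y":0.55,"z":-0.4,"spin":0,"claw":-1},
    {"x":0,"y":0.62,"z":-0.4,"spin":0,"claw":-1},
    {"x":0,"y":0.62,"z":-0.4,"spin":0,"claw":-1}
  ]
}}

```text
clock: 9.22
tcp_pos: [0.469, -0.1612, 0.198]
eef_rot: [3.14, 0.002, -0.368]
contact_force: [-0.0, -0.4, -0.3]
finger_gap: 0.0006
gripper_force: 0.0
```

```bash
python3 st.py; python3 - <<'E'
from bench import optics
from h import *
g=optics.grab_frame("scene");np.savez("scene4.npz",**g)
cv2.imwrite("pics/sc4.png",cv2.resize(g["pixels"][135:245,190:330,::-1],(700,550),interpolation=cv2.INTER_CUBIC))
E
```

```text
9.2167 q [-0.399 -0.192  1.548 -0.002  1.787  1.54 ] tcp [ 0.469 -0.161  0.198] rot [ 3.14   0.002 -0.368] eff [ -1.074 -32.948 -41.034  -0.172  -0.044  -0.531] F [-0.041 -0.438 -0.254]
```

View pics/sc4.png

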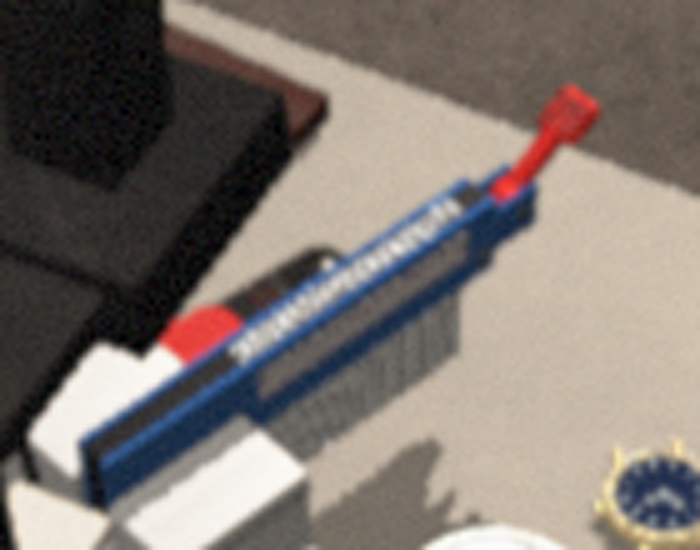

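The enlarged view shows all the leaves down level with the blue frame, from (240,350) to (460,210). The lever is still raised, with its pad at (570,110). I'll re-press the leaf 18 end about 1 mm lower for margin, then do the lever.

>>> {"api": "drive_tool", "payload": {
  "targets": [
    {"x":0,"y":-0.15,"z":0.0,"spin":0,"claw":-1},
    {"x":0,"y":-0.244,"z":0.15,"spin":0,"claw":-1},
    {"x":0,"y":-0.244,"z":0.28,"spin":0,"claw":-1},
    {"x":0,"y":-0.244,"z":0.35,"spin":0,"claw":-1},
    {"x":0,"y":-0.244,"z":0.38,"spin":0,"claw":-1},
    {"x":0,"y":-0.244,"z":0.392,"spin":0,"claw":-1},
    {"x":0,"y":-0.244,"z":0.4,"spin":0,"claw":-1},
    {"x":0,"y":-0.244,"z":0.4,"spin":0,"claw":-1}
  ]
}}

```text
clock: 9.93
tcp_pos: [0.4931, -0.1009, 0.1003]
eef_rot: [-3.141, -0.002, -0.363]
contact_force: [-0.4, 0.0, -0.3]
finger_gap: 0.0002
gripper_force: 0.0
```

```bash
python3 st.py
```

```text
9.9333 q [-0.27  -0.163  1.695  0.     1.608  1.664] tcp [ 0.493 -0.101  0.1  ] rot [-3.141 -0.002 -0.363] eff [  0.163 -32.975 -39.926   0.019  -0.13    0.004] F [-0.421  0.03  -0.348]
```

>>> {"api": "drive_tool", "payload": {
  "targets": [
    {"x":0,"y":0,"z":0.004,"spin":0,"claw":-1},
    {"x":0,"y":0,"z":0.008,"spin":0,"claw":-1},
    {"x":0,"y":0,"z":0.008,"spin":0,"claw":-1}
  ]
}}

```text
clock: 10.18
tcp_pos: [0.4932, -0.1011, 0.0984]
eef_rot: [-3.141, -0.002, -0.363]
contact_force: [0.9, 0.6, 2.2]
finger_gap: 0.0007
gripper_force: 1.2
```

>>> {"api": "drive_tool", "payload": {
  "targets": [
    {"x":0,"y":0,"z":-0.1,"spin":0,"claw":-1},
    {"x":0,"y":0,"z":-0.2,"spin":0,"claw":-1},
    {"x":0,"y":0.12,"z":-0.2,"spin":0,"claw":-1},
    {"x":0,"y":0.25,"z":-0.2,"spin":0,"claw":-1},
    {"x":0,"y":0.25,"z":-0.2,"spin":0,"claw":-1}
  ]
}}

```text
clock: 10.6
tcp_pos: [0.4691, -0.1633, 0.1483]
eef_rot: [3.139, -0.002, -0.367]
contact_force: [-0.3, 0.4, -0.7]
finger_gap: 0.0009
gripper_force: 0.0
```

```bash
python3 st.py
```

```text
10.6 q [-0.402 -0.193  1.636 -0.003  1.696  1.536] tcp [ 0.469 -0.163  0.148] rot [ 3.139 -0.002 -0.367] eff [ -0.682 -33.36  -41.614  -0.12   -0.072  -0.785] F [-0.347  0.442 -0.7  ]
```

>>> {"api": "drive_tool", "payload": {
  "targets": [
    {"x":0,"y":0,"z":0.06,"spin":0,"claw":-1},
    {"x":0,"y":0,"z":0.1,"spin":0,"claw":-1},
    {"x":0,"y":0,"z":0.14,"spin":0,"claw":-1},
    {"x":0,"y":0,"z":0.17,"spin":0,"claw":-1},
    {"x":0,"y":0,"z":0.2,"spin":0,"claw":-1},
    {"x":0,"y":0,"z":0.22,"spin":0,"claw":-1},
    {"x":0,"y":0,"z":0.232,"spin":0,"claw":-1},
    {"x":0,"y":0,"z":0.232,"spin":0,"claw":-1}
  ]
}}

```text
clock: 11.27
tcp_pos: [0.4702, -0.1589, 0.0886]
eef_rot: [-3.141, 0.001, -0.363]
contact_force: [-0.0, -0.0, 0.1]
finger_gap: 0.0002
gripper_force: 0.0
```

>>> {"api": "drive_tool", "payload": {
  "targets": [
    {"x":0,"y":0,"z":0.004,"spin":0,"claw":-1},
    {"x":0,"y":0,"z":0.004,"spin":0,"claw":-1}
  ]
}}

```text
clock: 11.43
tcp_pos: [0.4704, -0.159, 0.0883]
eef_rot: [-3.141, 0.0, -0.363]
contact_force: [-0.3, 0.6, 1.1]
finger_gap: 0.0006
gripper_force: 0.6
```

>>> {"api": "drive_tool", "payload": {
  "targets": [
    {"x":0,"y":0,"z":-0.12,"spin":0,"claw":-1},
    {"x":0,"y":0,"z":-0.26,"spin":0,"claw":-1},
    {"x":0,"y":0,"z":-0.4,"spin":0,"claw":-1},
    {"x":-0.1,"y":0.1,"z":-0.44,"spin":0,"claw":-1},
    {"x":-0.2,"y":0.2,"z":-0.44,"spin":0,"claw":-1},
    {"x":-0.2,"y":0.2,"z":-0.44,"spin":0,"claw":-1},
    {"x":-0.2,"y":0.2,"z":-0.44,"spin":0,"claw":-1}
  ]
}}

```text
clock: 12.02
tcp_pos: [0.4052, -0.1888, 0.1986]
eef_rot: [-3.142, -0.002, -0.365]
contact_force: [0.8, -0.4, -0.2]
finger_gap: 0.0002
gripper_force: 0.0
```

```bash
python3 - <<'E'
from bench import optics
from h import *
np.set_printoptions(precision=3,suppress=True)
g=optics.grab_frame("scene");np.savez("scene5.npz",**g)
a=cv2.resize(g["pixels"][135:245,190:330,::-1],(700,550),interpolation=cv2.INTER_CUBIC)
cv2.imwrite("pics/sc5.png",a)
c=g["pixels"].astype(int);m=(c[...,0]>130)&(c[...,1]<90)&(c[...,2]<90)
v,u=np.nonzero(m);k=(u>290)&(u<320)&(v>140)&(v<190)
W=np.array([world(g,x,y) for x,y in zip(u[k],v[k])]);print(len(W),np.percentile(W,[5,50,95],axis=0))
E
```

```text
83 [[ 0.461 -0.172  0.083]
 [ 0.473 -0.154  0.087]
 [ 0.482 -0.131  0.089]]
```

View pics/sc5.png

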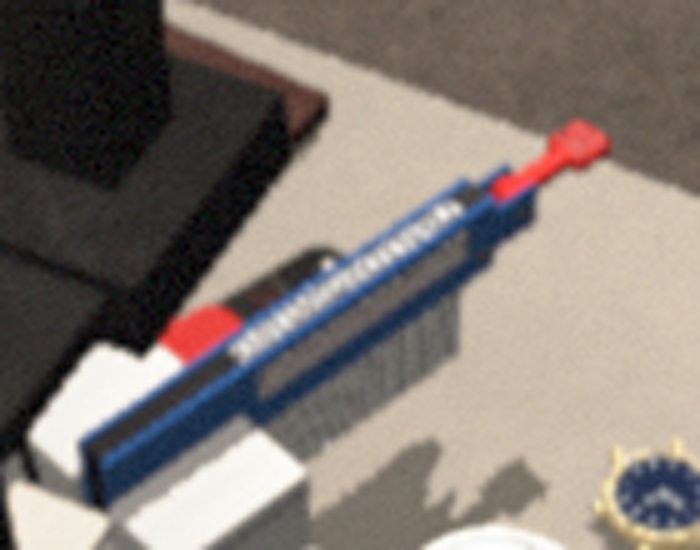

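The lever now lies level, parallel to the frame, with its pad at (580,140) and measured about 87 mm above the bench. The leaves are all flush, and the watch, tin and pocket tool are in place.

```bash
python3 -c "
from bench import hand_in
print(hand_in())"
```

```text
the job is handed in; nothing more can be done
None
```

I pressed all 18 leaves flush with the lever still up, then pressed the red lever fully down, and handed the job in at about 12 s; the last picture showed the watch, tin and pocket tool in place, but the hand-in gave no verdict.

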